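# Close the filter pot of the cleaning-bath pump

### The arm

A 6-joint arm with a two-finger parallel gripper is mounted at the origin on the work surface. World frame = base frame: x ahead of the robot, y to its left, z up, the work surface at z = 0. Lengths are in m, angles in rad, forces in N, time in s.
With the tool pointing down it reaches from about 0.35 to 0.775 m from the base axis. Payload 7.3 kg.
Tool frame: the origin (TCP) lies on the centre line of the jaws, within the pads' length; the fingertips stand 17 mm ahead of it and the grasp point (between the pads) lies 2 mm behind it (robot.tip_extent is the distance from the TCP to the fingertips, in m); z points along the fingers, y is the line along which they close (so a half turn about z gives the same grasp; the last joint's range is limited). The gripper opens to 92 mm and grips with 3 to 60 N. Pads are 19 mm wide; open, the fingers measure 130 mm over their backs; the gripper's body (75 mm by 190 mm) begins 47 mm behind the grasp point.
Start: joints at [-1.472, 0.342, 1.524, -0, 1.275, -0.146], TCP at [0.127, -0.509, 0.244] pointing down, gripper open.
Joint ranges: [-2.53, 2.53], [-0.77, 2.02], [0.04, 2.7], [-1, 4.14], [0.28, 2.66], [-3.11, 3.11]. Speed limits (rad/s): [2.57, 2.57, 3.14, 3.14, 3.14, 3.14].

### API

Orientations are given as [roll, pitch, yaw] about the fixed x, y, z axes, in that order (R = Rz(yaw) Ry(pitch) Rx(roll)).
In Python, from cell import robot gives the robot as it stands.
- The arm moves only by the tool step_arm, never from a script. Its argument "motion" is a list of rows, each a list of 2 entries, a list of its own where there are three numbers: the shift along the tool's x, y, z in units of 60 mm (1.0 is 60 mm), then the turn about the tool's z in rad. In form: [[[x, y, z], spin], ...]. A call has 1 to 10 rows; each row is the pose to reach, as a shift and turn from the pose commanded when the call began, along the tool's axes at that moment; what a row does not reach only later rows make up. A row lasts 1/8 s, in which the tool goes at most 62.5 mm and 10.7 degrees, less where a joint would pass 70% of its speed; a pose out of reach is approached as far as the arm can. A call with a gripper value outside its range is refused whole. "hand" is the closure in counts, from 0 (fully open) to 255 (shut), set as the call begins (left out, the last holds). The fingers move at their own pace and stop on an object; "squeeze" is the grip in N (left out, the last holds). Time passes only in rows, so rows that repeat a pose let the fingers close. It gives the time, the measured TCP pose, the force, the opening and the grip force at its end, in the units of the state.
- robot.observe(): the state, without advancing time (a new reading comes with each control period).
- robot.read_camera(name): name is "scene" or "top" or "wrist"; returns a dict with "pixels" (420x560x3 uint8, red, green, blue), "intrinsics" (3x3 intrinsics, pixels), "xyz" and "rotation" of the camera in the world; the wrist camera has in their place "T_tool_cam" (4x4, takes a point from camera to tool coordinates, whose origin is the TCP and whose axes are the flange's). Camera axes: x right, y up, looking along -z (the intrinsics and any distortion apply to the point x, -y, -z); pixel columns grow to the right and rows downward; lengths in m; the calibration is good to about 2 mm. A picture is of the moment at which its call begins: read the wrist's pose just before it. There is no depth.
- robot.hand_in(): hands the job in; it is judged then, once.
The state is a dict: "time": time; "qpos": joint angles; "qvel": joint speeds; "joint_efforts": joint torques, N m; "tool_pos": TCP position; "tool_rot": TCP orientation; "contact_force": force on the tool from outside, world axes, zero at the start; "torque": the same for the moment, N m; "opening": finger opening in m; "grip_force": force on a finger pad.
Only numpy, scipy, OpenCV 4.12 (cv2) and the standard library are available. Lean on these libraries where they do the work, as an engineer would, in place of code of your own. Each camera call takes 0.05 s, during which the arm holds its last target. There are 200 camera calls.

### The job

The cover of the pump's filter pot is sitting loose on top of its locating pin. Push the cover round by its bar with a fingertip until the notch in its rim stands over the pin, then press the cover fully home onto the pot. Do not grip the bar or lift the cover, and leave the things standing around the pump where they are.

Things in the scene. Friction and masses are not known exactly. Their poses are not given: they have to be found in the camera images.
- filter_pump: Pump fixed on the counter: black upright filter pot, 136 mm across its flange (flange top 125 mm high), horizontal motor behind. Origin on the counter under the pot's axis; x from pot along the motor, y from pot towards the pin, z up. Inlet reaches 128 mm to -x (95 mm high), outlet at x 91 mm reaches 95 mm to -y (125 mm high), motor reaches x 293 mm, its terminal box (x 160 to 220) is 142 mm high.
- pin_tip (a point): Tip of the fixed upright steel pin, 10 mm diameter, domed end, standing on an ear that juts from the pot's flange: 64 mm from the pot's axis along the pump's +y, 138 mm above the counter (13 mm above the flange). The ear and the pin's outer edge show beyond the cover's rim.
- cover (a joint): Turn of the cover about the pot's axis, rad, counter-clockwise from above positive: 0 with the notch on the far side from the pin, +3.14 or -3.14 with the notch over the pin. Turns either way beyond a full turn and stays where left; the seal drags with about 0.15 N m (4 N at 36 mm from the axis). Starts within 2.4 rad of 0.
- cover_press (a joint): How far the cover is pressed down, m: 0 resting on the pin, 0.0133 fully home on the flange, negative when lifted. Its rubber seal holds it: with the notch over the pin it does not drop by itself but goes down under about 7 N and stays; with the notch elsewhere the pin stops it within 3 mm. The pin's domed end helps a notch up to about 3 mm off to find it.
- notch (a point): Centre of the notch at the cover's underside, 64 mm from the pot's axis. The cover is a grey disc 132 mm across, 10 mm thick; the notch is an open slot in its rim, 13 mm wide, 9.5 mm deep, in line with one end of the bar. Resting on the pin, the disc's underside is 138 mm and its top 148 mm above the counter; 13.3 mm lower when home.
- bar_top (a point): Centre of the top of the straight bar across the middle of the cover, on the pot's axis. Bar 90 mm long (45 mm each way along the line from axis to notch), 15 mm wide, 24 mm high above the disc: its top is 172 mm above the counter at the start, 159 mm when home. Push a long side near an end to turn the cover, the middle of the top to press it down.
- bar_side_a: Black rubber facing on one long side of the bar (80 x 3 x 21 mm, 3 mm short of the bar's top), on the left looking from the axis to the notch. Origin on the pot's axis at the disc's underside, x towards the notch. Pushing one side turns the cover; fingers pressing both sides at once count as gripping.
- bar_side_b: The same facing on the other long side of the bar (right).
- cartridge: Bystander: white pleated filter cartridge standing on end, 60 mm diameter, 100 mm high; origin under its centre.
- detergent: Bystander: white detergent bottle, 60 mm diameter, 150 mm high; origin under its centre.
- beaker: Bystander: glass beaker, 76 mm diameter, 95 mm high; origin under its centre.
- brush: Bystander: cleaning brush lying on the counter, about 170 mm long, along its own x.

How it is judged:
At the end, for the whole second after the job is handed in: The notch stands on the pin (centres within 3 mm seen from above) and the cover is down on the flange (pressed at least 11.3 of its 13.3 mm); the four bystanders are within 30 mm of where they started (value of joint cover_press above 0.0113 m and horizontal distance between notch and pin_tip below 0.003 m and distance of each of cartridge, detergent, beaker, brush from where it was at the start of the episode below 0.03 m); the robot touches nothing.
It fails at once if the cover is lifted (more than 4 mm above where it rests on the pin) (value of joint cover_press below -0.004 m).
It fails at once if the bar is gripped (fingers press on both of its long sides at once, over 2 N each) (contact force between the fingers and bar_side_a above 2 N and contact force between the fingers and bar_side_b above 2 N).
It fails at once if a bystander is pushed aside or picked up (moved more than 30 mm) (distance of any of cartridge, detergent, beaker, brush from where it was at the start of the episode above 0.03 m).
It also fails if it takes over 48 s, if anything falls off the work surface, if the arm or the gripper's body presses on something with over 40 N, if the wrist force passes 120 N, or if a joint passes its speed limit or range.

## Working session

There is one attempt and no reset: what is moved stays moved. The work goes in short steps, Python scripts to look and compute and a tool call to move; the robot and the scene stay as the last step left them, time stands still between calls to the robot, and variables do not carry over. Pictures are saved under pics/ and viewed, at most 10 in all, crops included, and the job is handed in when it is done.

Besides the shell and the picture viewer there is one more tool, called after "Emit:" as name(argument=value, ...) on one line, values as JSON. step_arm: Moves the arm, as the interface text tells. Its arguments: {"type":"object","properties":{"motion":{"type":"array"},"hand":{"type":"number"},"squeeze":{"type":"number"}},"required":["motion"]}

```bash
mkdir -p pics; ls; cat > h.py <<'E'
import numpy as np, cv2
from cell import robot
def snap(n,f):
    s=robot.observe(); c=robot.read_camera(n); cv2.imwrite('pics/'+f,c['pixels'][:,:,::-1]); np.save('pics/'+f+'.npy',c,allow_pickle=True); return s,c
def ray(c,u,v):
    K=np.array(c['intrinsics']); d=np.array([(u-K[0,2])/K[0,0],-(v-K[1,2])/K[1,1],-1]); return np.array(c['xyz']),np.array(c['rotation'])@d
def onz(c,u,v,z):
    o,d=ray(c,u,v); return o+d*(z-o[2])/d[2]
def load(f): return np.load('pics/'+f+'.npy',allow_pickle=True).item()
E
python3 - <<'E'
from h import *
a,c=snap('top','t0.png'); snap('scene','s0.png')
print(a)
for k in c:
    if k!='pixels':print(k,c[k])
E
```

```text
pics
{'time': 0.0, 'qpos': array([-1.47199212e+00,  3.42732234e-01,  1.52504878e+00, -2.31127624e-05,
        1.27537709e+00, -1.46028902e-01]), 'qvel': array([-3.99079930e-04, -5.65557239e-04,  8.97596774e-04, -2.52468896e-04,
        4.00019313e-04, -9.93851476e-05]), 'joint_efforts': array([ 1.97524344e-06, -4.31246388e+01, -2.44217277e+01,  7.18209660e-02,
        5.60831744e-02, -1.36314752e-04]), 'tool_pos': array([ 0.1272185 , -0.5089507 ,  0.24302892]), 'tool_rot': array([-3.14004064e+00, -2.05924230e-04,  2.44839697e-01]), 'contact_force': array([-0.61396304,  0.28810886,  0.04328631]), 'torque': array([-0.04697981, -0.02399044, -0.0029337 ]), 'grip_force': 0.0, 'opening': 0.09166031472025941}
intrinsics [[422.48903493   0.         278.39063174]
 [  0.         422.48903493 216.50970215]
 [  0.           0.           1.        ]]
xyz [0.47508302 0.03357322 1.02431918]
rotation [ 8.11286295e-02 -8.88616165e-04 -1.58411495e+00]
```

```bash
sed -i "s/np.array(c\['rotation'\])@d/Rotation.from_euler('xyz',c['rotation']).as_matrix()@d/; s/^import numpy.*/&\nfrom scipy.spatial.transform import Rotation/" h.py
```

```text
(no output)
```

View pics/t0.png

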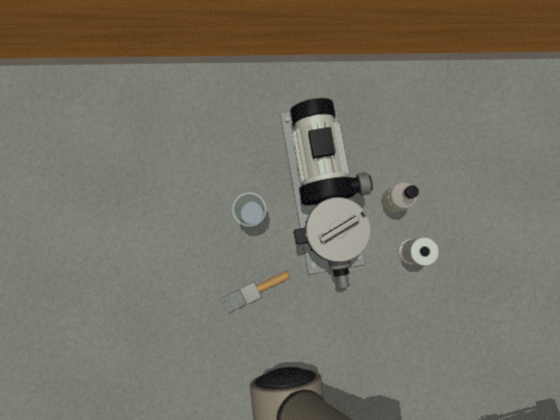

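View pics/s0.png

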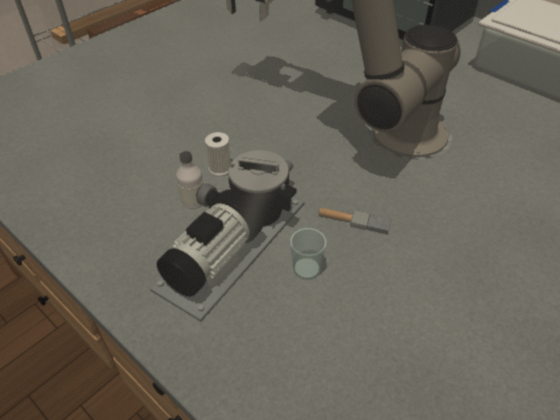

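Top view: cover centre is at about (338,230), the bar runs from (321,240) to (359,219), the notch is at (362,213) on the upper right, and the pin ear is at (301,236) on the left. Scene view: cover at about (259,172), with the detergent and cartridge to its left. Next I'll fit these numerically and make an enlarged crop.

```bash
python3 - <<'E'
from h import *
c=load('t0.png'); im=c['pixels']
x0,y0=285,180
g=cv2.cvtColor(im,cv2.COLOR_RGB2GRAY)
m=((g>135)).astype(np.uint8); m2=np.zeros_like(m); cv2.circle(m2,(338,230),40,1,-1); m&=m2
n,l,s,ce=cv2.connectedComponentsWithStats(m); k=1+s[1:,4].argmax(); print(s[k],ce[k])
cs,_=cv2.findContours((l==k).astype(np.uint8),cv2.RETR_EXTERNAL,cv2.CHAIN_APPROX_NONE)
P=max(cs,key=len)[:,0]; (u,v),r=cv2.minEnclosingCircle(cv2.convexHull(P)); e=cv2.fitEllipse(cv2.convexHull(P)); print(u,v,r,e)
for z in(.138,.148,.172): print(z,onz(c,*e[0],z), onz(c,301,236,.13), onz(c,321,240,.172),onz(c,359,219,.172))
t=im[y0:y0+100,x0:x0+110]; t=cv2.resize(t,None,fx=5,fy=5,interpolation=cv2.INTER_CUBIC)
s=load('s0.png')['pixels'][135:235,210:310]; s=cv2.resize(s,(500,500)[::1],interpolation=cv2.INTER_CUBIC)
cv2.imwrite('pics/c1.png',cv2.resize(np.hstack([t,np.vstack([s])]),(800,381))[:,:,::-1])
c=load('s0.png');print(c['intrinsics'],c['xyz'],c['rotation'])
E
```

```text
[ 307  198   64   63 2860] [337.91503497 229.2458042 ]
338.3970642089844 229.170166015625 31.81999969482422 ((338.25933837890625, 229.19361877441406), (62.58897018432617, 63.57786560058594), 120.76492309570312)
0.138 [ 0.51874426 -0.09352635  0.138     ] [ 0.50577414 -0.01547461  0.13      ] [ 0.49574165 -0.05332942  0.172     ] [ 0.53715084 -0.13113115  0.172     ]
0.148 [ 0.51825165 -0.09209234  0.148     ] [ 0.50577414 -0.01547461  0.13      ] [ 0.49574165 -0.05332942  0.172     ] [ 0.53715084 -0.13113115  0.172     ]
0.172 [ 0.51706937 -0.0886507   0.172     ] [ 0.50577414 -0.01547461  0.13      ] [ 0.49574165 -0.05332942  0.172     ] [ 0.53715084 -0.13113115  0.172     ]
[[515.89237886   0.         282.85294914]
 [  0.         515.89237886 207.92948831]
 [  0.           0.           1.        ]] [1.11746836 0.52147704 0.90904524] [ 0.76786666 -0.00291392  2.30545038]
```

View pics/c1.png

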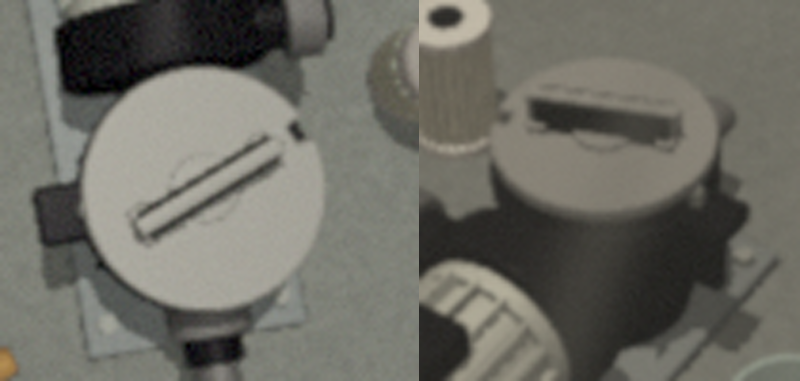

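The crop shows the notch at about (363,214) in full-image pixels, and the bar from (322,240) to (357,219). The ear is at (300,236), directly left of the disc. Next I'll triangulate the height and plan the approach.

```bash
cat >> h.py <<'E'
def tri(c1,p1,c2,p2):
    o,d=ray(c1,*p1);q,e=ray(c2,*p2); A=np.stack([d,-e],1); t=np.linalg.lstsq(A,q-o,rcond=None)[0]; a,b=o+t[0]*d,q+t[1]*e; return (a+b)/2,np.linalg.norm(a-b)
def rows(P,yaws,s=None):
    "world TCP points + yaws -> rows from the present pose (units 60mm)"
    s=s or robot.observe(); R=Rotation.from_euler('xyz',s['tool_rot']).as_matrix(); y0=s['tool_rot'][2]
    print('['+','.join('[[%.2f,%.2f,%.2f],%.2f]'%(*(R.T@(np.array(p)-s['tool_pos'])/.06),-((y-y0+np.pi)%(2*np.pi)-np.pi)) for p,y in zip(P,yaws))+']')
E
python3 - <<'E'
from h import *
t,s=load('t0.png'),load('s0.png')
print(tri(t,(339.7,229.3),s,(258.8,161.8)),tri(t,(322.3,239.6),s,(278.5,166)),tri(t,(357.2,219.1),s,(239,161)))
C=onz(t,338.3,229.3,.148)[:2];N=onz(t,363,214.1,.148)[:2];d=N-C;print(C,np.linalg.norm(d),np.arctan2(d[1],d[0]))
b=onz(t,357.2,219.1,.172)-onz(t,322.3,239.6,.172);f=np.arctan2(b[1],b[0]);print(np.linalg.norm(b),f)
u=np.array([np.cos(f),np.sin(f)]);n=np.array([-u[1],u[0]])
T=C+.034*u-.032*n; print(T)
rows([[*T,.26],[*C,.30]],[f+np.pi/2]*2)
E
```

```text
(array([ 0.51628183, -0.09128141,  0.16703969]), np.float64(0.002508356764787221)) (array([ 0.4949692 , -0.05460167,  0.1629125 ]), np.float64(0.005808605582928877)) (array([ 0.53786509, -0.1296944 ,  0.16054374]), np.float64(0.00011647787759982975))
[ 0.51802952 -0.09217128] 0.060724209772997834 -1.0352542389009072
0.08218020618207748 -1.0556863623329686
[ 0.50693133 -0.13752357]
[[[7.64,-4.47,-0.27],-0.27],[[8.00,-5.16,-0.94],-0.27]]
```

Emit:
step_arm(motion=[[[1.0,-0.6,-0.3],-0.1],[[2.0,-1.2,-0.3],-0.2],[[3.0,-1.8,-0.3],-0.27],[[4.0,-2.4,-0.3],-0.27],[[5.0,-3.0,-0.3],-0.27],[[6.0,-3.6,-0.3],-0.27],[[7.0,-4.1,-0.3],-0.27],[[7.64,-4.47,-0.3],-0.27],[[7.64,-4.47,-0.3],-0.27],[[7.64,-4.47,-0.3],-0.27]], hand=255, squeeze=20)

```text
time: 1.35
tool_pos: [0.5079, -0.1363, 0.261]
tool_rot: [-3.141, 0.001, 0.518]
contact_force: [-0.0, 0.0, 0.1]
opening: 0.0009
grip_force: 0.0
```

```bash
python3 - <<'E'
from h import *
s,c=snap('wrist','w1.png'); np.save('pics/w1s.npy',s,allow_pickle=True); print(s['time'],s['tool_pos'],s['tool_rot'],s['opening'],c['T_tool_cam'],c['intrinsics'],[k for k in c])
E
```

```text
1.35 [ 0.50790885 -0.1362669   0.26095516] [-3.14060195e+00  5.84883500e-04  5.18439199e-01] 0.0009420050386709193 [[ 1.02776116e-03  9.51235255e-01  3.08464640e-01  8.45937355e-02]
 [ 9.99999407e-01 -8.66816411e-04 -6.58792604e-04 -1.06147774e-03]
 [-3.59284538e-04  3.08465134e-01 -9.51235582e-01 -1.41351125e-01]
 [ 0.00000000e+00  0.00000000e+00  0.00000000e+00  1.00000000e+00]] [[329.58330986   0.         277.43514431]
 [  0.         329.58330986 208.44236812]
 [  0.           0.           1.        ]] ['pixels', 'intrinsics', 'T_tool_cam']
```

View pics/w1.png

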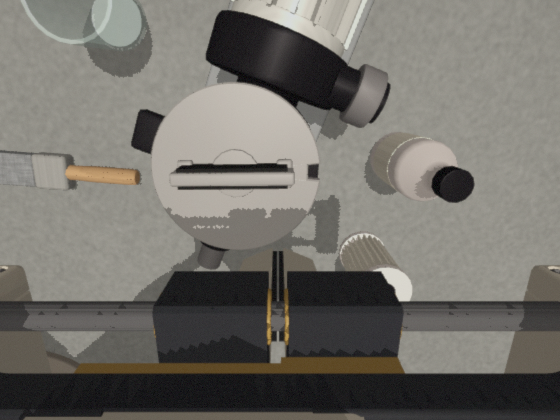

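Wrist view: the disc is centred near (236,165), the bar runs from (170,180) to (294,178), the notch is at (313,171), and the ear is dark at (147,130). The fingertips are a thin blade. I'll fit the disc, notch and ear in world coordinates.

```bash
cat >> h.py <<'E'
def wcam(c,s):
    R=Rotation.from_euler('xyz',s['tool_rot']).as_matrix(); T=np.array(c['T_tool_cam']); Rc=R@T[:3,:3]
    return dict(c,xyz=s['tool_pos']+R@T[:3,3],rotation=Rotation.from_matrix(Rc).as_euler('xyz'))
def circ(P,z,r=.066):
    from scipy.optimize import least_squares
    return least_squares(lambda q:np.hypot(P[:,0]-q[0],P[:,1]-q[1])-q[2],[*P.mean(0)[:2],r],loss='soft_l1',f_scale=.001).x
E
python3 - <<'E'
from h import *
s=np.load('pics/w1s.npy',allow_pickle=True).item(); c=wcam(load('w1.png'),s); im=c['pixels']; g=cv2.cvtColor(im,cv2.COLOR_RGB2GRAY).astype(int)
# disc edge: radial scan from centre (upper half + sides), last bright->dark drop
P=[]
for a in np.radians(np.arange(-20,201,3)):
    rr=np.arange(70,100); v=[g[int(round(165-r*np.sin(a))),int(round(236+r*np.cos(a)))] for r in rr]
    d=np.array(v[3:])-np.array(v[:-3]); i=d.argmin()
    if d[i]<-30: P.append(onz(c,236+(rr[i]+1.5)*np.cos(a),165-(rr[i]+1.5)*np.sin(a),.148))
P=np.array(P); q=circ(P,.148); print('disc',q,len(P)); C=q[:2]
N=onz(c,313,171.5,.148)[:2]-C; print('notch',np.hypot(*N),np.arctan2(N[1],N[0]))
a,b=[onz(c,u,v,.172)[:2] for u,v in((170,180),(294,178))]; d=b-a; print('bar',np.hypot(*d),np.arctan2(d[1],d[0]),(a+b)/2)
m=np.zeros(g.shape,np.uint8); m[100:160,125:165]=(g[100:160,125:165]<55)
ys,xs=np.nonzero(m); W=np.array([onz(c,x,y,.122)[:2]-C for x,y in zip(xs,ys)]); r=np.hypot(*W.T); k=(r>.070)&(r<.095); print('ear r',r.max(),k.sum()); A=np.arctan2(W[k,1],W[k,0])
for lo in np.arange(.07,.09,.004):
    j=(r>lo)&(r<lo+.004); A=np.arctan2(W[j,1],W[j,0]); print(lo,A.min(),A.max(),(A.min()+A.max())/2) if j.any() else 0
x=im[90:210,120:330]; cv2.imwrite('pics/c2.png',cv2.resize(x,(798,456),interpolation=cv2.INTER_CUBIC)[:,:,::-1])
E
```

```text
disc [ 0.51861892 -0.09061179  0.06599231] 58
notch 0.06115567489332138 -1.0430526687701254
bar 0.08860970303611765 -1.0347188792804811 [ 0.51903585 -0.09135311]
ear r 0.09144914998717234 841
0.07 1.4911870141293184 1.6347737624428558 1.562980388286087
0.07400000000000001 1.4941786646238457 1.9355337501531766 1.7148562073885112
0.07800000000000001 1.5055071749356421 1.929806567119241 1.7176568710274416
0.08200000000000002 1.5188896646240602 1.9244424234769006 1.7216660440504805
0.08600000000000002 1.5280242927155148 1.9129703155132254 1.72049730411437
```

View pics/c2.png

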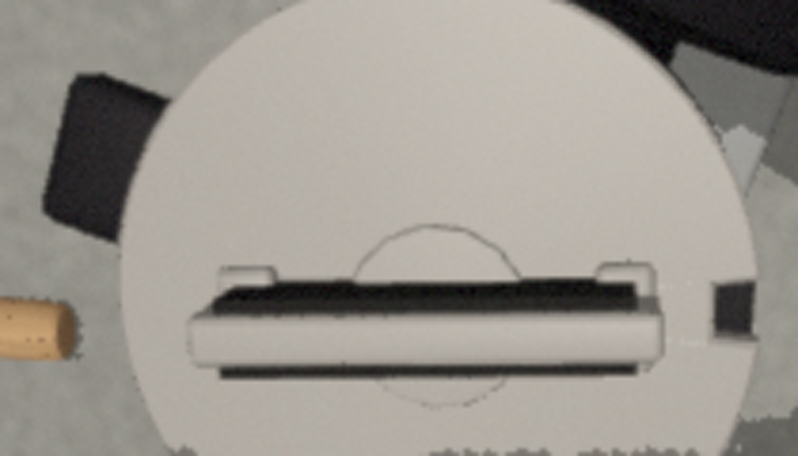

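Centre is (0.5186,-0.0908), bar and notch are at -1.04 rad, and the pin is at about 1.72 rad. Next: descend beside the notch end.

```bash
cat >> h.py <<'E'
C=np.array([.5187,-.0909])
def pose(f,off,z=.172,r=.034):
    u=np.array([np.cos(f),np.sin(f)]);n=np.array([-u[1],u[0]]); return [*(C+r*u-off*n),z],f+np.pi/2
def arc(fs,off,start=None,z=.172):
    s=None
    if start is not None:
        p,y=pose(start,off,z); s=dict(tool_pos=np.array(p),tool_rot=[np.pi,0,y])
    L=[pose(f,off,z) for f in fs]; rows([l[0] for l in L],[l[1] for l in L],s)
E
python3 - <<'E'
from h import *
rows([pose(-1.04,.031,.20)[0],pose(-1.04,.031)[0]],[-1.04+np.pi/2]*2)
fs=-1.04+.16*np.arange(1,11)
arc(fs,.018,-1.04)
E
```

```text
[[[0.04,-0.00,1.02],-0.01],[[0.05,-0.00,1.48],-0.01]]
[[[0.09,0.04,0.00],-0.16],[[0.19,0.07,0.00],-0.32],[[0.30,0.07,0.00],-0.48],[[0.40,0.07,0.00],-0.64],[[0.50,0.04,0.00],-0.80],[[0.59,0.00,0.00],-0.96],[[0.68,-0.05,-0.00],-1.12],[[0.76,-0.12,-0.00],-1.28],[[0.82,-0.20,-0.00],-1.44],[[0.88,-0.28,-0.00],-1.60]]
```

Emit:
step_arm(motion=[[[0.05,0,0.6],-0.01],[[0.05,0,1.0],-0.01],[[0.05,0,1.3],-0.01],[[0.05,0,1.48],-0.01],[[0.05,0,1.48],-0.01],[[0.05,0,1.48],-0.01]])

```text
time: 2.15
tool_pos: [0.5098, -0.1371, 0.1737]
tool_rot: [3.14, -0.001, 0.524]
contact_force: [0.0, 0.3, 0.2]
opening: 0.0005
grip_force: 0.0
```

Emit:
step_arm(motion=[[[0.06,0,0],0],[[0.12,0,0],0],[[0.18,0,0],0],[[0.21,0,0],0],[[0.21,0,0],0]])

```text
time: 2.78
tool_pos: [0.5201, -0.1307, 0.173]
tool_rot: [3.141, 0.002, 0.525]
contact_force: [-3.2, -3.6, 2.2]
opening: 0.0004
grip_force: 2.4
```

Contact made, about 5 N. Now push along the arc.

Emit:
step_arm(motion=[[[0.09,0.04,0.0],-0.16],[[0.19,0.07,0.0],-0.32],[[0.3,0.07,0.0],-0.48],[[0.4,0.07,0.0],-0.64],[[0.5,0.04,0.0],-0.8],[[0.59,0.0,0.0],-0.96],[[0.68,-0.05,0.0],-1.12],[[0.76,-0.12,0.0],-1.28],[[0.82,-0.2,0.0],-1.44],[[0.88,-0.28,0.0],-1.6]])

```text
time: 4.03
tool_pos: [0.558, -0.0902, 0.1729]
tool_rot: [-3.141, 0.002, 2.13]
contact_force: [-0.6, -4.9, -0.3]
opening: 0.0004
grip_force: 2.0
```

```bash
python3 - <<'E'
from h import *
s,c=snap('wrist','w2.png'); np.save('pics/w2s.npy',s,allow_pickle=True); print(s['time'],s['tool_pos'],s['tool_rot'],s['contact_force'],pose(.56,.018))
E
```

```text
4.025 [ 0.55802308 -0.09016877  0.17290531] [-3.14090258e+00  1.86386824e-03  2.12992827e+00] [-0.62143867 -4.90285023 -0.33377745] ([np.float64(0.557068025337032), np.float64(-0.08809026126893145), 0.172], 2.1307963267948966)
```

View pics/w2.png

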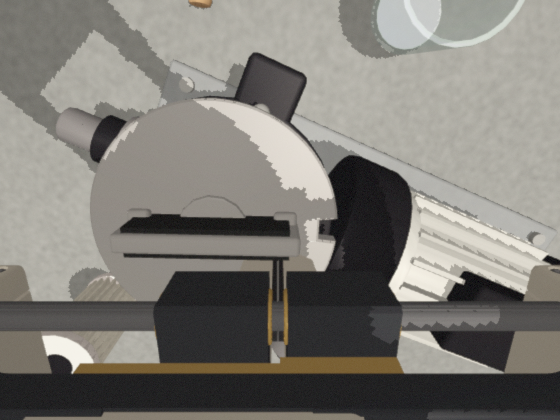

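The bar follows at about 0.56 rad. The notch is at (327,230), and the ear with the pin edge is at (262,108), ahead of it. I'll push six more rows.

Emit:
step_arm(motion=[[[0.09,0.04,0.0],-0.16],[[0.19,0.07,0.0],-0.32],[[0.3,0.07,0.0],-0.48],[[0.4,0.07,0.0],-0.64],[[0.5,0.04,0.0],-0.8],[[0.59,0.0,0.0],-0.96],[[0.59,0.0,0.0],-0.96]])

```text
time: 4.95
tool_pos: [0.5399, -0.0588, 0.1731]
tool_rot: [3.141, 0.002, 3.082]
contact_force: [2.6, 0.8, -0.1]
opening: 0.0002
grip_force: 1.6
```

```bash
python3 - <<'E'
from h import *
s,c=snap('wrist','w3.png'); np.save('pics/w3s.npy',s,allow_pickle=True); print(s['time'],s['tool_pos'],s['tool_rot'],s['contact_force'],pose(1.52,.018))
im=c['pixels'][40:280,80:400]; cv2.imwrite('pics/c3.png',cv2.resize(im,(800,600),interpolation=cv2.INTER_CUBIC)[:,:,::-1])
E
```

```text
4.95 [ 0.53992519 -0.05876734  0.17307162] [3.14107201e+00 2.00692500e-03 3.08184423e+00] [ 2.55744672  0.79346488 -0.069853  ] ([np.float64(0.5384031150793023), np.float64(-0.057857795833634595), 0.172], 3.0907963267948966)
```

View pics/c3.png

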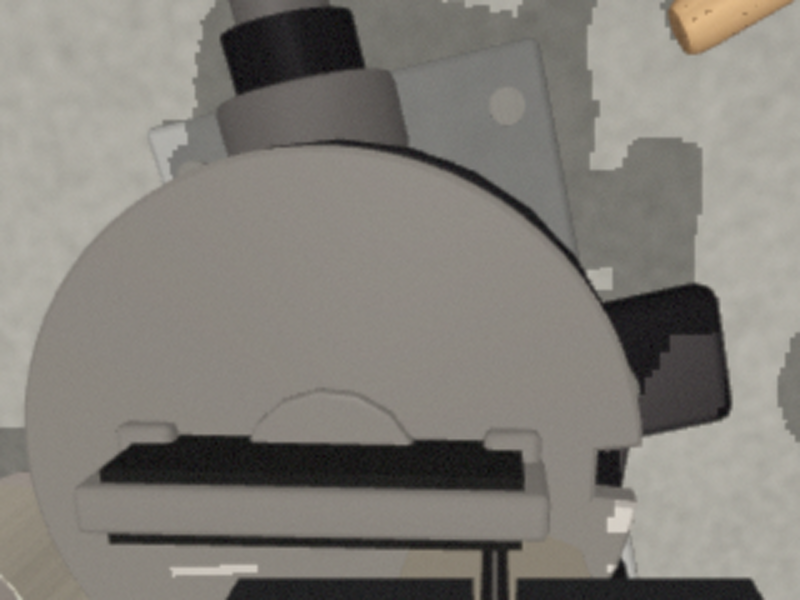

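The notch's inner corners are at (318,220) and (317,239) in full pixels, and the ear spans (322,162) to (371,208). I'll compute both angles about the disc centre.

```bash
python3 - <<'E'
from h import *
s=np.load('pics/w3s.npy',allow_pickle=True).item(); c=wcam(load('w3.png'),s)
F=lambda u,v,z:onz(c,80+u/2.5,40+v/2.5,z)[:2]
ang=lambda d:np.arctan2(d[1],d[0])
q=circ(np.array([F(*p,.148) for p in((26,420),(45,330),(100,240),(200,172),(330,146),(450,172),(540,228),(600,302),(638,380),(640,440))]),0); print(q)
Q=q[:2]
N=(F(595,450,.148)+F(593,497,.148))/2-Q
b=[F(78,490,.172),F(548,497,.172)]; b2=[F(78,530,.172),F(548,540,.172)]
print('notch',ang(N),np.hypot(*N),'bar',ang(b[1]-b[0]),ang(b2[1]-b2[0]))
for z in(.125,.12):
  o=(F(715,285,z)+F(730,420,z))/2-Q; i=(F(605,305,z)+F(640,435,z))/2-Q
  w=[F(715,285,z)-F(605,305,z),F(730,420,z)-F(640,435,z)]
  print('ear',ang(o),np.hypot(*o),ang(i),'edges',[ang(x) for x in w])
print(s['tool_rot'][2]-np.pi/2)
E
```

```text
[ 0.51874721 -0.08981387  0.06602111]
notch 1.4892737313979347 0.055275570294800846 bar 1.495938839722193 1.488615535514381
ear 1.7346627641409536 0.08963340402050653 1.7501304257263346 edges [np.float64(1.6942795055368436), np.float64(1.6882238982918574)]
ear 1.7183886785142617 0.09077164187264991 1.7282095393737889 edges [np.float64(1.6942795055368427), np.float64(1.6882238982918545)]
1.5110479010796558
```

Emit:
step_arm(motion=[[[0.03,0.015,0],-0.06],[[0.07,0.03,0],-0.12],[[0.1,0.04,0],-0.17],[[0.13,0.05,0],-0.22],[[0.13,0.05,0],-0.22]])

```text
time: 5.62
tool_pos: [0.5322, -0.0551, 0.173]
tool_rot: [3.141, 0.002, -2.982]
contact_force: [3.0, 4.3, -0.9]
opening: 0.0003
grip_force: 2.2
```

```bash
python3 - <<'E'
from h import *
s,c=snap('wrist','w4.png'); np.save('pics/w4s.npy',s,allow_pickle=True); print(s['time'],s['tool_pos'],s['tool_rot'],s['contact_force'],pose(1.73,.018))
im=c['pixels'][40:280,80:400]; cv2.imwrite('pics/c4.png',cv2.resize(im,(800,600),interpolation=cv2.INTER_CUBIC)[:,:,::-1])
E
```

```text
5.625 [ 0.53220384 -0.05507162  0.17304247] [ 3.14061156e+00  1.55074921e-03 -2.98224941e+00] [ 3.00687001  4.30364001 -0.88484972] ([np.float64(0.5310822810927102), np.float64(-0.05447639343858007), 0.172], 3.3007963267948965)
```

View pics/c4.png

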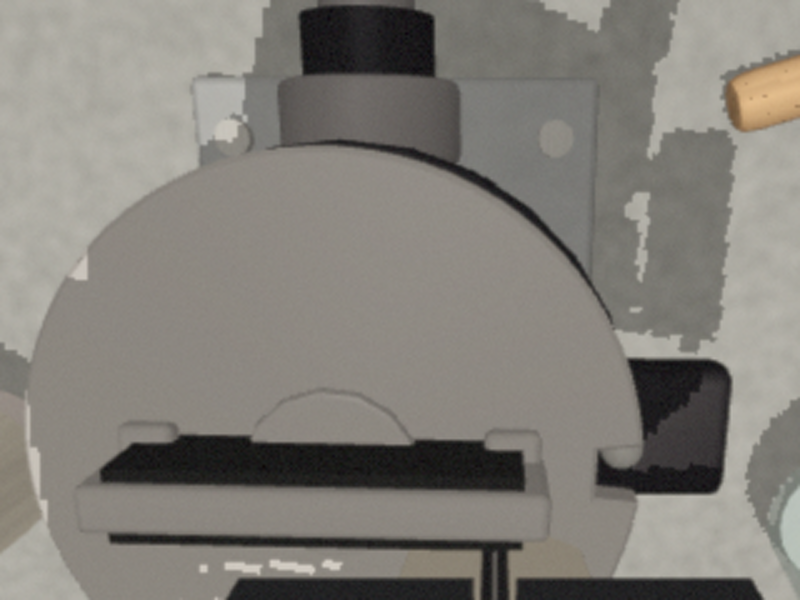

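The pin now shows inside the notch at crop (621,455), its lower edge at row 467, still a little ahead of the notch centreline (row about 473).

```bash
python3 - <<'E'
from h import *
s=np.load('pics/w4s.npy',allow_pickle=True).item(); c=wcam(load('w4.png'),s)
F=lambda u,v,z:onz(c,80+u/2.5,40+v/2.5,z)[:2]
ang=lambda d:np.arctan2(d[1],d[0])
q=circ(np.array([F(*p,.148) for p in((28,420),(48,325),(90,250),(200,174),(330,146),(450,166),(540,225),(612,320),(640,400),(642,440))]),0); print(q)
Q=q[:2]
N=(F(597,450,.148)+F(595,495,.148))/2-Q
b=[F(78,490,.172),F(548,497,.172)]; b2=[F(78,530,.172),F(548,540,.172)]
print('notch',ang(N),np.hypot(*N),'bar',ang(b[1]-b[0]),ang(b2[1]-b2[0]))
for z in(.134,.137):
  e=F(621,467,z)-Q; print('pin edge',ang(e),np.hypot(*e)*0+.005/.064+ang(e),np.hypot(*e), 'sides',np.hypot(*(F(640,455,z)-F(603,455,z))))
for z in(.125,.12):
  o=(F(728,362,z)+F(720,492,z))/2-Q; print('ear',ang(o),np.hypot(*o), [ang(F(725,360,z)-F(640,360,z)),ang(F(715,492,z)-F(640,490,z))])
E
```

```text
[ 0.51788003 -0.08979293  0.06571279]
notch 1.7018739458535614 0.05545334930456738 bar 1.7148172816528615 1.7074653028102538
pin edge 1.6405611399824813 1.7186861399824813 0.06336969162974435 sides 0.008628986208595108
pin edge 1.6583088436040145 1.7364338436040145 0.06277794671218126 sides 0.008485380272935918
ear 1.7392023922560782 0.08906629092498405 [np.float64(1.731047186959146), np.float64(1.7021910719826654)]
ear 1.7205461881892157 0.09054526836832956 [np.float64(1.731047186959144), np.float64(1.7021910719826625)]
```

Emit:
step_arm(motion=[[[0.015,0,0],0],[[0.015,0,0],0],[[-0.15,0,0],0],[[-0.15,0,-0.3],0],[[-0.15,0,-0.6],0],[[0.15,-0.4,-0.6],0],[[0.3,-0.57,-0.6],0],[[0.3,-0.57,-0.6],0]])

```text
time: 6.68
tool_pos: [0.519, -0.093, 0.2087]
tool_rot: [3.141, -0.001, -2.981]
contact_force: [0.4, -0.3, -0.1]
opening: 0.0004
grip_force: 0.0
```

```bash
python3 - <<'E'
from h import *
s,c=snap('wrist','w5.png'); np.save('pics/w5s.npy',s,allow_pickle=True); print(s['time'],s['tool_pos'],s['tool_rot'],s['contact_force'])
im=c['pixels'][80:320,100:420]; cv2.imwrite('pics/c5.png',cv2.resize(im,(800,600),interpolation=cv2.INTER_CUBIC)[:,:,::-1])
E
```

```text
6.675 [ 0.51900032 -0.09297556  0.20865859] [ 3.14120792e+00 -8.37593596e-04 -2.98111278e+00] [ 0.35992539 -0.27703291 -0.07411957]
```

View pics/c5.png

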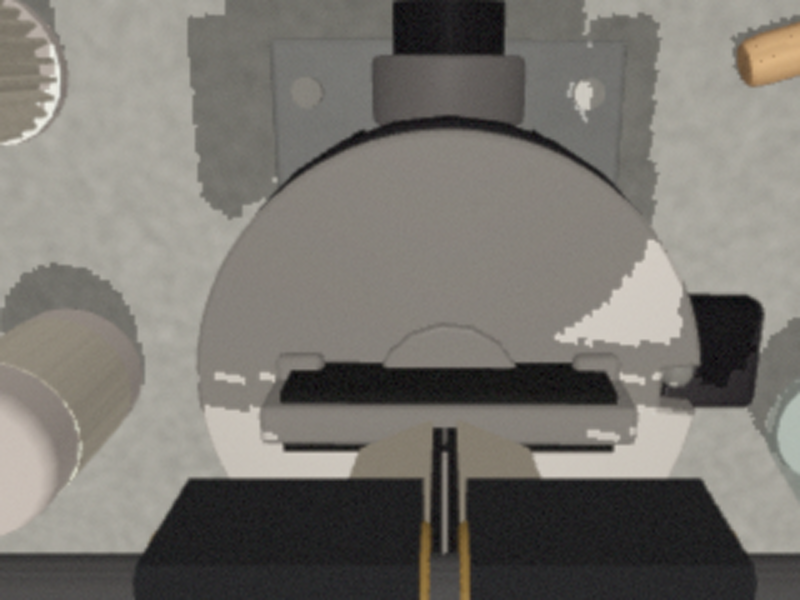

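The finger is over the middle of the bar (crop 445 against a bar mid of 449), and the pin is in the notch at (676,378). Now press.

Emit:
step_arm(motion=[[[0,0,0.15],0],[[0,0,0.28],0],[[0,0,0.34],0],[[0,0,0.38],0],[[0,0,0.42],0],[[0,0,0.46],0],[[0,0,0.5],0],[[0,0,0.53],0],[[0,0,0.56],0],[[0,0,0.56],0]])

```text
time: 7.98
tool_pos: [0.5192, -0.0919, 0.1761]
tool_rot: [3.141, 0.0, -2.978]
contact_force: [-4.0, 2.8, 8.4]
opening: 0.0006
grip_force: 4.6
```

Down to TCP z 0.176, which puts the tip at about 0.159, the home height. I'll press slightly more to be sure, then release.

Emit:
step_arm(motion=[[[0,0,0.02],0],[[0,0,0.04],0],[[0,0,0.06],0],[[0,0,0.06],0]])

```text
time: 8.48
tool_pos: [0.5195, -0.092, 0.1757]
tool_rot: [-3.14, 0.003, -2.978]
contact_force: [-9.3, 4.8, 31.9]
opening: 0.0003
grip_force: 15.6
```

At 32 N it moved only another 0.4 mm, so the cover is against the flange. Retreat and check.

Emit:
step_arm(motion=[[[0,0,-0.1],0],[[0,0,-0.5],0],[[0,0,-1.0],0],[[0,0,-1.4],0],[[0,0,-1.4],0]])

```text
time: 9.1
tool_pos: [0.5202, -0.0925, 0.2569]
tool_rot: [-3.14, 0.003, -2.978]
contact_force: [-0.0, -1.0, -1.6]
opening: 0.0004
grip_force: 0.0
```

```bash
python3 - <<'E'
from h import *
s,c=snap('wrist','w6.png'); print(s['time'],s['tool_pos'],s['contact_force'])
im=c['pixels'][80:320,100:420]; cv2.imwrite('pics/c6.png',cv2.resize(im,(800,600),interpolation=cv2.INTER_CUBIC)[:,:,::-1])
E
```

```text
9.1 [ 0.52017672 -0.09250352  0.25689837] [-0.01885523 -1.00224056 -1.57374561]
```

View pics/c6.png

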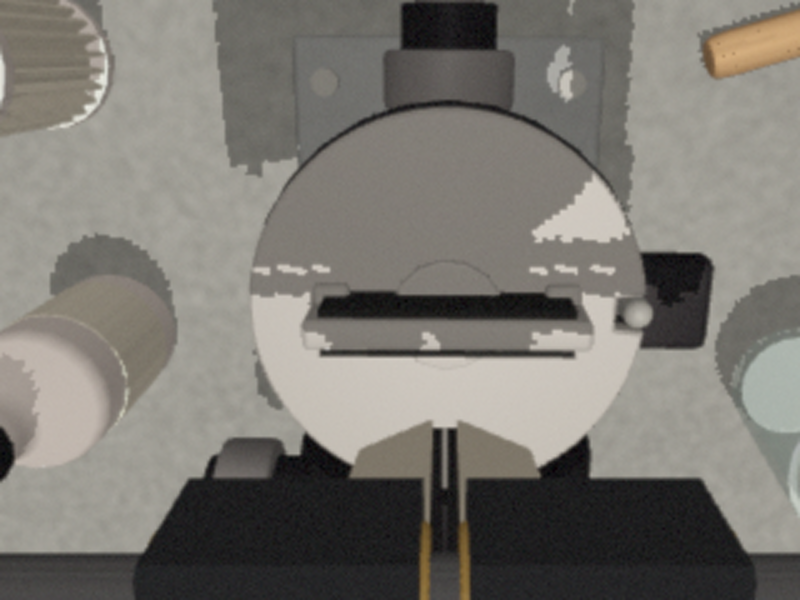

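The pin now stands up through the notch at crop (637,313), the cover is seated on the flange, and the bystanders look undisturbed.

```bash
python3 -c "
from cell import robot
print(robot.hand_in())"
```

```text
the job is handed in; nothing more can be done
None
```

The cover is turned so the notch sits on the pin and pressed fully home (hard stop at 32 N). The arm is clear, the bystanders looked unmoved, and the job was handed in at about 9 s; no verdict came back.

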